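# Free the seized turn-catch of the spice cupboard and open its door

### The arm

A 6-joint arm with a two-finger parallel gripper is mounted at the origin on the work surface. World frame = base frame: x ahead of the robot, y to its left, z up, the work surface at z = 0. Lengths are in m, angles in degrees, forces in N, time in s.
With the tool pointing down it reaches from about 0.325 to 0.85 m from the base axis. Payload 15.5 kg.
Tool frame: the origin (TCP) lies at the very end of the fingers, on their centre line; the grasp point (between the pads) lies arm.grip_depth behind it (arm.grip_depth is the distance from the TCP to the grasp point, in m); z points along the fingers, y is the direction in which the jaws open and shut (so a half turn about z gives the same grasp; the last joint's range is limited). The gripper opens to 91 mm and grips with 3 to 60 N. Pads are 32 mm wide; open, the fingers measure 118 mm over their backs; the gripper's body (76 mm by 178 mm) begins 60 mm behind the grasp point.
Start: joints at [71.362, 28.281, 77.091, -0, 74.628, -5.472], TCP at [0.142, 0.609, 0.214] pointing down, gripper open.
Joint ranges: [-166.48, 166.48], [-47.26, 123.95], [12.59, 153.08], [-70.14, 250.14], [6.76, 159.57], [-176.63, 176.63]. Speed limits (degrees/s): [108.29, 108.29, 147.25, 172.46, 172.46, 172.46].

### API

Orientations are given as a 3x3 rotation matrix whose columns are the frame's x, y, z axes.
In Python, from rig import arm gives the robot as it stands. Calls block until the motion is done:
- arm.move_to(position, orientation): joint-space move of the TCP to a pose.
- arm.move_l(position, orientation=None, feed=0.15): straight line of the TCP; orientation=None keeps the orientation; feed is the mean speed in m/s.
- arm.move_joints(angles): joint-space move.
- arm.grip(opening): finger opening in m; the grip force is fixed at half the most; returns when the fingers have stopped.
- arm.sleep(seconds).
- arm.solve_ik(position, orientation): joint angles nearest the present ones, or None.
- arm.snapshot(name): name is "scene" or "top"; returns the picture (400x640x3 uint8, red, green, blue); there is no depth.
- arm.get_calibration(name): a dict with "intrinsics" (3x3 intrinsics, pixels), "cam_to_world" (4x4, takes a point from camera to world coordinates). Camera axes: x right, y down, z forward; pixel columns grow to the right and rows downward; lengths in m; the calibration is good to about 2 mm. A picture is of the moment at which its call begins. get_calibration takes no time and is no camera call.
A pose or a line that the arm cannot do raises arm.Unreachable and nothing moves.
- arm.sign_off(): hands the job in, once; it reports no verdict.
Readings, each from a call of its own:
- arm.current_t(): time.
- arm.current_joint_positions(): joint angles.
- arm.current_dq(): joint speeds.
- arm.current_tau(): joint torques, N m.
- arm.current_ee_pos(): TCP position.
- arm.current_tool_rot(): TCP orientation.
- arm.current_force(): force on the tool from outside, world axes, zero at the start.
- arm.current_torque(): the same for the moment, N m.
- arm.current_width(): finger opening in m.
Only numpy, scipy, OpenCV 4.12 (cv2) and the standard library are available. Lean on these libraries where they do the work, as an engineer would, in place of code of your own. Each camera call takes 0.05 s, during which the arm holds its last target.

### The job

The turn-catch that keeps the little spice cupboard's door shut has seized. Take its wing and rock it gently back and forth in small arcs, leaning a moment against each stop and never forcing it hard enough to overtwist its thin stem, until it breaks free; then turn it all the way back off the door, to its stop towards you, and swing the door wide open by its upright pull bar. Leave everything else on the shelf where it stands.

Things in the scene. Friction and masses are not known exactly. Their poses are not given: they have to be found in the camera images.
- catch (a joint): spindle angle of the turn-catch, rad, anticlockwise from above. 0: its nose (12 mm wide, tip 45 mm from the axis) points left and blocks the door; 1.25, end stop: nose towards the robot (door clear from 1.1). Seized, it plays between firm stops at unknown angles (-0.3 to 0.35). About 0.4 s of leaning wins a step, clockwise first, then each way in turn, 4 in all. Free friction 0.03 N m.
- wing (a joint): twist of the thin springy stem between spindle and wing, rad, anticlockwise positive, 0 unloaded: 0.1 rad per 0.25 N m. Beyond 0.14 rad (0.35 N m) either way it is ruined, at the end stop too; 0.1 to 0.2 N m is enough for leaning. The wing's angle is catch + wing. A second lean on the same side wins nothing; the last step is won anticlockwise.
- wing_grip (a point): grip point on the catch's axis, mid-wing: an upright flat steel bar 52 mm long (along this point's y), 11 mm thick (along x), 30 mm high, top 13 mm above this point, lower edge 17 mm below. It stands on a 12 mm round stem at the right end of the cupboard's front, this point 188 mm above the shelf, 38 mm above the cupboard's top. z up.
- pull_grip (a point): grip point of the door's pull, an upright round steel bar 14 mm in diameter, its top 21 mm above this point (196 mm above the shelf; door top at 143 mm). It stands 30 mm off the door's front face and 130 mm from the hinge line along the door. The point turns with the door: x square to it, into the cupboard, y towards the hinge, z up.
- door_hinge (a point): point on the door's upright hinge line, at the left end of the front, at the height of pull_grip.
- door (a joint): angle of the swing door (220 mm wide, 132 mm high, 14 mm thick, 0.45 kg), rad: 0 shut, grows as the free right edge swings towards the robot (clockwise seen from above), up to 1.75. Light friction; it stays where it is left.
- cupboard: fixed wooden spice cupboard, 140 mm deep, 300 mm wide, 150 mm high, origin at the centre of its underside, x axis to its back, y axis to its left as the robot sees it, z up. A jamb 54 mm wide at its right end, 106 mm high in front, carries the catch (axis at x -96, y -118 mm); hinge line at x -67, y 130 mm.
- bowl: small glass bowl, 90 mm wide, 40 mm high, on the cupboard's top, left. Origin: centre of its underside. Leave alone.
- plate: stainless steel plate, 180 mm wide, flat on the shelf at the left. Leave alone.
- mug: red plastic mug, 76 mm wide, 90 mm high, on the right. Leave alone.
- chakla: round wooden rolling board on three stubs, 220 mm wide, 40 mm high, at the left back. Leave alone.
- whisk: flat steel whisk, 240 mm long, lying at the right back. Leave alone.
- jar: amber glass jar, 60 mm wide, 100 mm high, at the right front. Leave alone.
- tumbler: steel tumbler, 56 mm wide, 85 mm high, standing just right of the cupboard. Leave alone.

How it is judged (in metres and radians):
On the way:
1. the catch, broken free, is turned back off the still shut door, to its stop (value of joint catch above 1.12 rad and value of joint door below 0.15 rad), for 0.1 s.
At the end, for the whole second after the job is handed in: The door stands open by more than 1.0 rad and at rest, and the catch is turned back off it by more than 1.1 rad (value of joint door above 1 rad and velocity of joint door between -0.05 and 0.05 rad/s and value of joint catch above 1.1 rad); the robot touches nothing.
It fails at once if the catch's stem twisted by more than 0.14 rad (0.35 N m) (value of joint wing above 0.14 rad or value of joint wing below -0.14 rad).
It fails at once if something else on the shelf moved by more than 30 mm (distance of any of bowl, plate, mug, chakla, whisk, jar, tumbler from where it was at the start of the episode above 0.03 m).
It also fails if it takes over 72 s, if anything falls off the work surface, if the arm or the gripper's body presses on something with over 40 N, if the wrist force passes 120 N, or if a joint passes its speed limit or range.

## Working session

There is one attempt and no reset: what is moved stays moved. The work goes in short steps, each a Python script; the robot and the scene stay as the last script left them, time stands still between calls to the robot, and variables do not carry over. Pictures are saved under pics/ and viewed, and the job is handed in when it is done.

```bash
ls; mkdir -p pics; python3 - <<'E'
from rig import arm
import cv2,numpy as np
for n in ("scene","top"):
    im=arm.snapshot(n); cv2.imwrite(f"pics/{n}0.png",im[:,:,::-1])
    c=arm.get_calibration(n); print(n,np.round(c["intrinsics"],1).tolist(),np.round(c["cam_to_world"],3).tolist())
print(arm.current_t(),arm.grip_depth,arm.current_width(),np.round(arm.current_tool_rot(),3).tolist(),arm.current_force(),arm.current_torque())
E
```

```text
pics
scene [[508.5, 0.0, 322.4], [0.0, 508.5, 200.4], [0.0, 0.0, 1.0]] [[-0.366, 0.763, -0.533, 1.387], [0.931, 0.297, -0.215, 0.387], [-0.006, -0.575, -0.818, 1.436], [0.0, 0.0, 0.0, 1.0]]
top [[418.7, 0.0, 322.2], [0.0, 418.7, 199.9], [0.0, 0.0, 1.0]] [[0.006, -0.997, 0.074, 0.476], [-1.0, -0.007, -0.013, 0.027], [0.014, -0.074, -0.997, 1.477], [0.0, 0.0, 0.0, 1.0]]
0.1 0.0188 0.09134634644797143 [[-0.974, 0.228, -0.0], [0.228, 0.974, -0.001], [0.0, -0.001, -1.0]] [-0.7227953   0.08317718  0.3110961 ] [ 0.02711602 -0.0303424   0.00401729]
```

View pics/scene0.png

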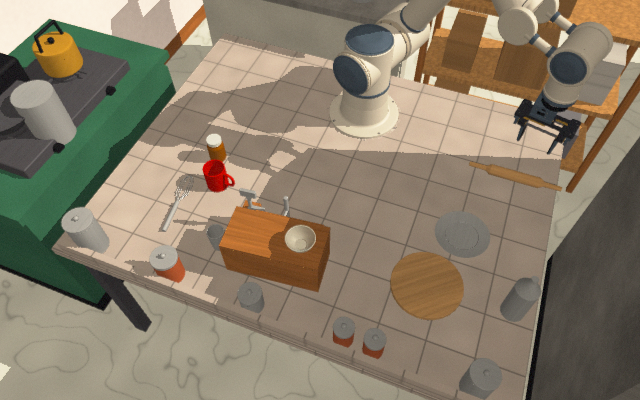

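View pics/top0.png

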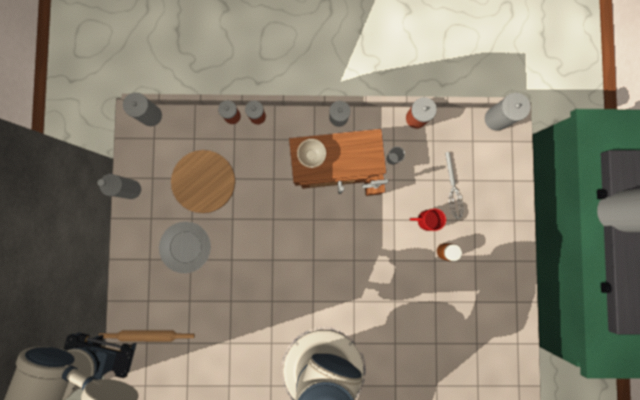

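```bash
python3 - <<'E'
import cv2
a=cv2.imread("pics/top0.png")[120:205,280:410]; cv2.imwrite("pics/topc.png",cv2.resize(a,None,fx=6,fy=6,interpolation=cv2.INTER_CUBIC))
a=cv2.imread("pics/scene0.png")[180:295,205:340]; cv2.imwrite("pics/scenec.png",cv2.resize(a,None,fx=5,fy=5,interpolation=cv2.INTER_CUBIC))
E
```

```text
(no output)
```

View pics/topc.png

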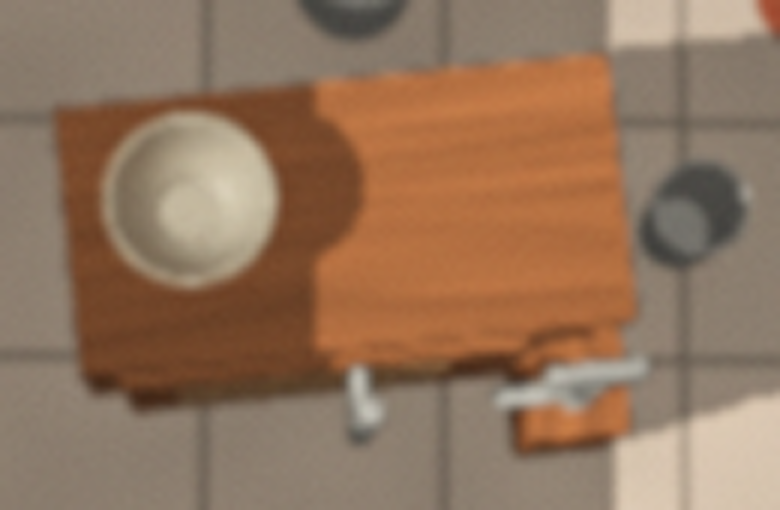

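View pics/scenec.png

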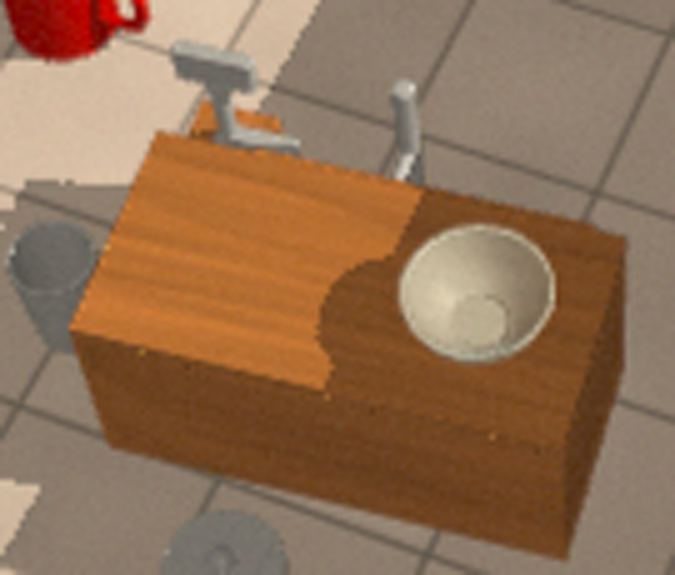

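```bash
cat > h.py <<'E'
from rig import arm
import cv2,numpy as np
from scipy.optimize import least_squares
def proj(n,P):
    c=arm.get_calibration(n);T=np.linalg.inv(c["cam_to_world"]);p=T[:3,:3]@np.asarray(P,float).T+T[:3,3:];p=c["intrinsics"]@p
    return (p[:2]/p[2]).T
def R2(a): return np.array([[np.cos(a),-np.sin(a)],[np.sin(a),np.cos(a)]])
def w(q,L):
    L=np.atleast_2d(L); o=L.copy().astype(float); o[:,:2]=L[:,:2]@R2(q[2]).T+q[:2]; return o
E
python3 - <<'E'
from h import *
top=np.array([[57,108],[607,58],[635,318],[85,378]])/6+[280,120]
L=np.array([[70,150,150],[70,-150,150],[-70,-150,150],[-70,150,150]])/1e3
sc=np.array([[158,132],[625,238],[568,440],[70,330],[110,447],[565,557]])/5+[205,180]
LS=np.array([[-70,-150,150],[-70,150,150],[70,150,150],[70,-150,150],[70,-150,0],[70,150,0]])/1e3
wt=np.array([[496,398],[648,366]])/6+[280,120]
def res(q,full=True):
    a=proj("top",w(q,L))-top; b=proj("scene",w(q,LS))-sc
    return np.r_[a.ravel(),b.ravel()]
s=least_squares(res,[.65,0,0],loss="soft_l1"); q=s.x; print(q,np.degrees(q[2])); print(np.round(res(q).reshape(-1,2),1).tolist())
def crop(n,P):
    p=proj(n,P); return (p-[280,120])*6 if n=="top" else (p-[205,180])*5
for nm,P in dict(wingax=[-.096,-.118,.201],pulltop=[-.067-.030-.0,0,.196],pulltop2=[-.104,0,.196],pull3=[-.111,0,.196],bowl=[0,.08,.15]).items():
    print(nm,w(q,P),crop("top",w(q,P)),crop("scene",w(q,P)))
E
```

```text
[ 0.71829129 -0.03447228  0.11189818] 6.411293662522932
[[-2.2, 0.5], [-1.2, -0.6], [-0.8, -1.0], [-2.5, -1.3], [-1.2, -0.4], [-0.0, -0.3], [-1.1, -0.1], [-0.6, -1.8], [-0.4, -1.2], [0.2, -0.7]]
wingax [[ 0.63606813 -0.16245412  0.201     ]] [[590.56936415 354.33474254]] [[205.04334934  58.88618919]]
pulltop [[ 0.62189793 -0.04530376  0.196     ]] [[361.32633388 381.24901777]] [[393.21864781 103.47941709]]
pulltop2 [[ 0.61494171 -0.04608542  0.196     ]] [[362.81214277 394.74836648]] [[396.75640362  94.21403598]]
pull3 [[ 0.60798549 -0.04686707  0.196     ]] [[364.29911052 408.25824404]] [[400.27614931  84.99582338]]
bowl [[0.7093581 0.0450274 0.15     ]] [[187.6564153  226.64209801]] [[478.89232189 308.49261314]]
```

```bash
python3 - <<'E'
import cv2
a=cv2.imread("pics/top0.png")[172:200,330:392]; cv2.imwrite("pics/topd.png",cv2.resize(a,None,fx=12,fy=12,interpolation=cv2.INTER_CUBIC))
a=cv2.imread("pics/scene0.png")[182:222,235:295]; cv2.imwrite("pics/scened.png",cv2.resize(a,None,fx=12,fy=12,interpolation=cv2.INTER_CUBIC))
E
```

```text
(no output)
```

View pics/topd.png

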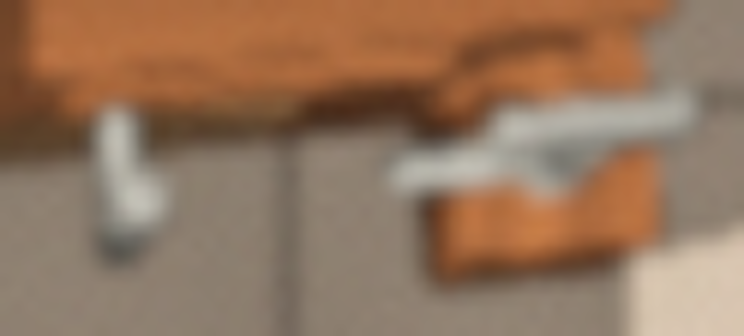

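View pics/scened.png

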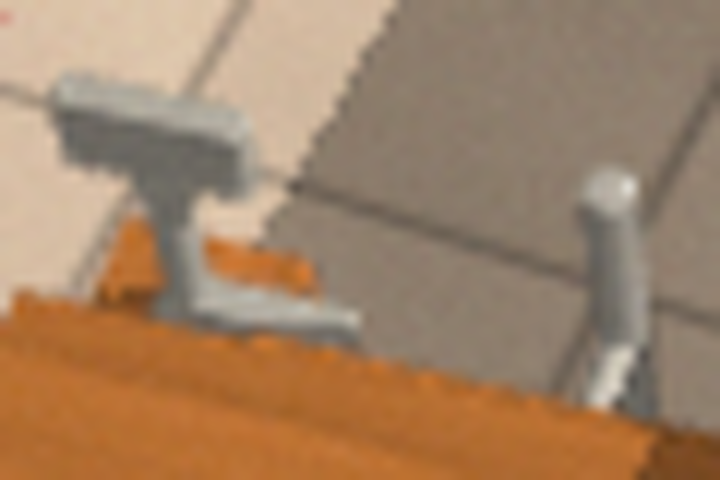

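```bash
cat >> h.py <<'E'
def ray(n,px,z):
    c=arm.get_calibration(n);T=np.array(c["cam_to_world"]);d=T[:3,:3]@np.linalg.inv(c["intrinsics"])@[px[0],px[1],1]
    return T[:3,3]+d*(z-T[2,3])/d[2]
E
python3 - <<'E'
from h import *
up=lambda p,o:((np.array(p)+.5)/12-.5+np.array(o))
t=lambda p,z:ray("top",up(p,[330,172]),z).round(4)
s=lambda p,z:ray("scene",up(p,[235,182]),z).round(4)
print("wing top",t((595,115),.201),s((152,108),.201))
print("wing ends top",t((492,127),.201),t((697,103),.201),s((57,95),.201),s((248,125),.201))
print("pull",s((612,187),.196),t((118,130),.196))
print("nose top ends", t((390,175),.119),s((358,322),.119))
# refit cupboard w/ half px correction
top=(np.array([[57,108],[607,58],[635,318],[85,378]])+.5)/6+[280,120]-.5
L=np.array([[70,150,150],[70,-150,150],[-70,-150,150],[-70,150,150]])/1e3
sc=(np.array([[158,132],[625,238],[568,440],[70,330],[110,447],[565,557]])+.5)/5+[205,180]-.5
LS=np.array([[-70,-150,150],[-70,150,150],[70,150,150],[70,-150,150],[70,-150,0],[70,150,0]])/1e3
for k in (0,1,2):
    def res(q):
        a=proj("top",w(q,L))-top; b=proj("scene",w(q,LS))-sc
        return np.r_[a.ravel()*(k!=1),b.ravel()*(k!=2)]
    q=least_squares(res,[.65,0,0],loss="soft_l1").x; print(q,w(q,[-.096,-.118,.201]),w(q,[-.104,0,.196]))
E
```

```text
wing top [ 0.6297 -0.1646  0.201 ] [ 0.6306 -0.1611  0.201 ]
wing ends top [ 0.6264 -0.1382  0.201 ] [ 0.633  -0.1908  0.201 ] [ 0.6356 -0.1852  0.201 ] [ 0.6266 -0.1363  0.201 ]
pull [ 0.6079 -0.0453  0.196 ] [ 0.6255 -0.0427  0.196 ]
nose top ends [ 0.6227 -0.1209  0.119 ] [ 0.6232 -0.1165  0.119 ]
[ 0.71833831 -0.03533655  0.11330525] [[ 0.63629531 -0.16343396  0.201     ]] [[ 0.61500518 -0.0470951   0.196     ]]
[ 0.71921627 -0.03374194  0.11814422] [[ 0.63779408 -0.16223485  0.201     ]] [[ 0.61594124 -0.04600038  0.196     ]]
[ 0.71761023 -0.03843928  0.10931118] [[ 0.63505626 -0.16620798  0.201     ]] [[ 0.61423096 -0.04978502  0.196     ]]
```

```bash
cat >> h.py <<'E'
def Rt(a): # tool down, jaws (tool y) along wing x at yaw a (mod pi)
    c,s=np.cos(a),np.sin(a)
    y=np.array([c,s,0]); z=np.array([0,0,-1.]); x=np.cross(y,z); return np.column_stack([x,y,z])
def ft(n=5):
    F=[];T=[]
    for _ in range(n): F.append(arm.current_force());T.append(arm.current_torque());
    return np.mean(F,0),np.mean(T,0)
E
python3 - <<'E'
from h import *
for off in (0,np.pi):
    for a in (-.3,.14,1.5):
        print(off,a,np.round(arm.solve_ik([.6305,-.163,.169],Rt(a+off)),1))
        
for off in (0,np.pi):
    for p,a in (((.608,-.045,.163),.113),((.5,.078,.163),-1.2),((.5,.078,.163),-.5)):
        print(off,a,np.round(arm.solve_ik(p,Rt(a+off)),1))
t0=arm.current_t(); x=[ft(1)[1][2] for _ in range(5)]; print(x,arm.current_t()-t0)
E
```

```text
0 -0.3 [-19.7  32.8  76.2  -0.   71.   -2.6]
0 0.14 [-19.7  32.8  76.2  -0.   71.  -27.8]
0 1.5 [ -19.7   32.8   76.2   -0.    71.  -105.7]Traceback (most recent call last):
  File "<stdin>", line 4, in <module>
    return _wrapfunc(a, 'round', decimals=decimals, out=out)
    return _wrapit(obj, method, *args, **kwds)
    result = getattr(arr, method)(*args, **kwds)
TypeError: unsupported operand type(s) for *: 'NoneType' and 'float'
```

```bash
python3 - <<'E'
from h import *
a=.14
for p,b in (((.608,-.045,.163),.113),((.5,.078,.163),-1.2),((.5,.078,.163),-.5)):
    r=arm.solve_ik(p,Rt(b)); print(b,None if r is None else np.round(r,1))
arm.move_to([.142,.609,.30],arm.current_tool_rot())
arm.move_to([.6305,-.163,.30],Rt(a))
arm.grip(.05)
print(arm.current_t(),arm.current_width(),ft(1))
im=arm.snapshot("top"); cv2.imwrite("pics/t1.png",cv2.resize(im[110:240,260:420,::-1],None,fx=5,fy=4.6))
im=arm.snapshot("scene"); cv2.imwrite("pics/s1.png",cv2.resize(im[100:280,180:360,::-1],None,fx=3.3,fy=3.3))
print([ft(1)[1][2].round(4) for _ in range(4)])
arm.sleep(.1);print(ft(1)[1][2],arm.current_t())
E
```

```text
0.113 [ -9.8  30.   82.9  -0.   67.2 -16.3]
-1.2 [ 2.1 22.4 97.3 -0.  60.3 70.9]
-0.5 [ 2.1 22.4 97.3 -0.  60.3 30.8]
4.5 0.04984902889802246 (array([-0.07368977,  0.56677767, -0.13101124]), array([-0.09269801,  0.06490837,  0.00350983]))
[np.float64(0.0221), np.float64(0.0221), np.float64(0.0221), np.float64(0.0221)]
0.054467965179636195 4.7
```

View pics/s1.png

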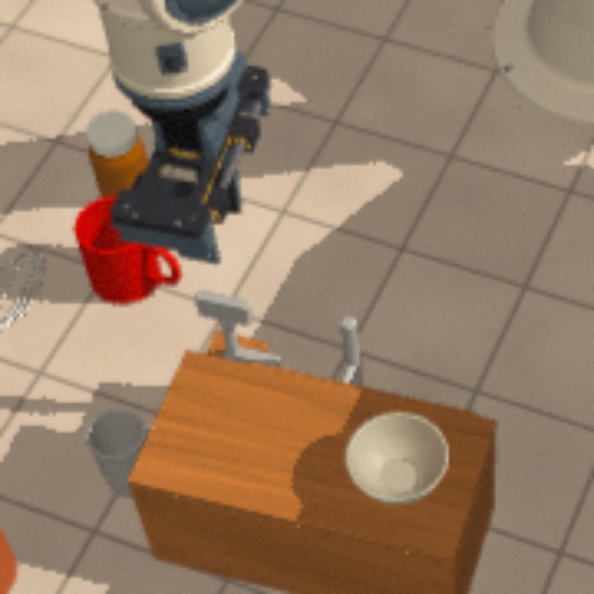

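```bash
cat >> h.py <<'E'
def favg(n=6,dt=.02):
    F=[];T=[]
    for _ in range(n):
        arm.sleep(dt); F.append(arm.current_force());T.append(arm.current_torque())
    return np.mean(F,0).round(2),np.mean(T,0).round(3),np.std(T,0)[2].round(3)
E
python3 - <<'E'
from h import *
print(favg())
arm.move_l([.6305,-.163,.169],Rt(.14),feed=.12)
print("down",arm.current_t(),favg())
arm.grip(.022); print(arm.current_t(),arm.current_width(),favg())
arm.grip(.014); print(arm.current_t(),arm.current_width(),favg())
E
```

```text
(array([-0.1 , -0.02,  0.05]), array([-0.096,  0.019, -0.012]), np.float64(0.023))
down 6.0417 (array([-0.04, -0.02,  0.6 ]), array([-0.093,  0.052,  0.02 ]), np.float64(0.048))
6.75 0.022163783249606158 (array([ 0.18,  0.19, -0.33]), array([-0.101,  0.033, -0.002]), np.float64(0.028))
7.1333 0.01585526138677132 (array([-6.15, -1.39,  2.77]), array([-0.354,  1.195, -0.018]), np.float64(0.028))
```

```bash
python3 - <<'E'
from h import *
d=np.array([np.cos(.14),np.sin(.14),0])
p=np.array([.6305,-.163,.169])
print(arm.current_ee_pos())
for s in (.0015,.0025,.0035):
    arm.move_l(p-s*d,feed=.03); f=favg(); print(s,arm.current_t(),arm.current_width(),f)
    if abs(f[0][0])<1: break
E
```

```text
[ 0.62954614 -0.16309639  0.16889723]
0.0015 7.5833 0.015464331288157603 (array([ 0.87,  0.34, -1.09]), array([-0.038, -0.159,  0.006]), np.float64(0.018))
```

```bash
python3 - <<'E'
from h import *
print(arm.current_ee_pos(),arm.current_width())
arm.grip(.0125); f=favg();print(arm.current_t(),arm.current_width(),f,arm.current_ee_pos())
E
```

```text
[ 0.62911704 -0.16318338  0.1689831 ] 0.015464331288157603
7.9 0.01578580157352801 (array([ 1.23,  0.4 , -1.38]), array([-0.028, -0.266,  0.001]), np.float64(0.039)) [ 0.6290889  -0.16318929  0.16897222]
```

```bash
python3 - <<'E'
from h import *
arm.grip(.02)
p=np.array([.629,-.1632,.175])
arm.move_l(p,Rt(.14),feed=.05)
arm.grip(.0125); f=favg();print(arm.current_t(),arm.current_width(),f,arm.current_ee_pos())
im=arm.snapshot("scene"); cv2.imwrite("pics/s2.png",cv2.resize(im[170:240,220:320,::-1],None,fx=8,fy=8,interpolation=cv2.INTER_CUBIC))
im=arm.snapshot("top"); cv2.imwrite("pics/t2.png",cv2.resize(im[150:210,330:430,::-1],None,fx=8,fy=8,interpolation=cv2.INTER_CUBIC))
E
```

```text
8.9167 0.012661035799411701 (array([0.36, 0.17, 0.13]), array([-0.055, -0.054,  0.009]), np.float64(0.021)) [ 0.62900907 -0.1631694   0.17494581]
```

View pics/s2.png

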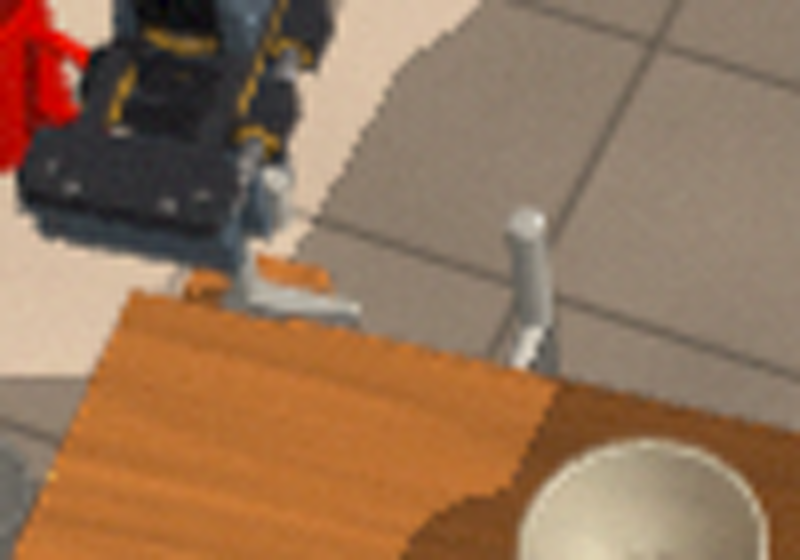

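View pics/t2.png

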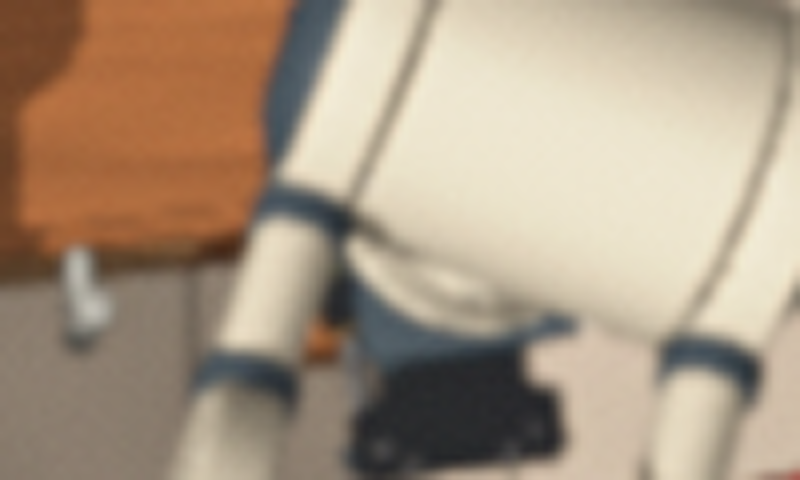

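```bash
python3 - <<'E'
from h import *
arm.grip(.0105); f=favg();print(arm.current_t(),arm.current_width(),f,arm.current_ee_pos())
arm.grip(.005); f=favg();print(arm.current_t(),arm.current_width(),f,arm.current_ee_pos(), arm.current_joint_positions())
E
```

```text
9.35 0.010587832912871145 (array([ 1.94,  1.16, -0.62]), array([ 0.093, -0.31 , -0.058]), np.float64(0.014)) [ 0.62910372 -0.16314455  0.174985  ]
9.6667 0.010921384389195 (array([ 2.81,  1.36, -0.96]), array([ 0.155, -0.434, -0.064]), np.float64(0.033)) [ 0.62907623 -0.16317234  0.17500341] [-1.98064501e+01  3.23630697e+01  7.60067671e+01  6.69484979e-03
  7.16237536e+01 -2.78297134e+01]
```

```bash
cat >> h.py <<'E'
def turn(dyaw_deg,n=4):
    q=np.array(arm.current_joint_positions()) if not hasattr(turn,'q') else turn.q
    q=q.copy(); q[5]-=dyaw_deg; turn.q=q
    arm.move_joints(list(q)); f=favg(n)
    return f
def lean(sgn,target=.14,maxdeg=40,step=1.0,hold=.6):
    """sgn +1 = ccw. step until torque on tool = -sgn*target"""
    turned=0; log=[]
    while turned<maxdeg:
        f=turn(sgn*step); turned+=step; log.append((round(turn.q[5],2),float(f[1][2])))
        m=-sgn*f[1][2]
        if m>target: break
    print("lean",sgn,"t",arm.current_t(),log)
    return turned<maxdeg
E
python3 - <<'E'
from h import *
lean(-1,target=.10,maxdeg=8)
print(favg(), arm.current_t(),arm.current_joint_positions()[5])
E
```

```text
lean -1 t 10.6167 [(np.float64(-26.83), -0.017), (np.float64(-25.83), 0.03), (np.float64(-24.83), 0.104)]
(array([ 4.63,  1.36, -2.72]), array([ 0.212, -0.866,  0.063]), np.float64(0.017)) 10.7167 -24.847214274904143
```

```bash
python3 - <<'E'
from h import *
for s in (1,.7):
    f=turn(-s); print(turn.q[5],f, arm.current_t())
    if f[1][2]>.15: break
for _ in range(6):
    f=favg(5); print(f[1][2],arm.current_joint_positions()[5].round(2),arm.current_t())
E
```

```text
-23.847214274904143 (array([ 4.8 ,  1.63, -2.2 ]), array([ 0.224, -0.871,  0.084]), np.float64(0.02)) 11.0333
-23.147214274904144 (array([ 4.79,  1.45, -2.35]), array([ 0.192, -0.852,  0.01 ]), np.float64(0.017)) 11.35
-0.012 -23.16 11.4333
0.016 -23.16 11.5167
0.029 -23.16 11.6
-0.006 -23.16 11.6833
0.009 -23.16 11.7667
-0.0 -23.16 11.85
```

```bash
cat >> h.py <<'E'
def rock(sgn,target=.14,maxdeg=40,step=1.0,cap=.2):
    log=[];peak=0;k=0;turned=0
    t0=arm.current_t(); arm_t=None; won=False
    while turned<maxdeg:
        f=turn(sgn*step,3); turned+=step; m=float(-sgn*f[1][2]); log.append((round(float(turn.q[5]),1),round(m,3)))
        if m>target: break
    else:
        print("no stop",log,arm.current_t()); return None
    th=arm.current_t(); base=m
    hl=[]
    while arm.current_t()-th<1.2:
        f=favg(5); m=float(-sgn*f[1][2]); hl.append(round(m,3))
        if m<base-.07: won=True;break
    print("rock",sgn,"won" if won else "-",log,"hold",hl,"t",round(float(arm.current_t()),2)); return won
E
python3 - <<'E'
from h import *
rock(1,target=.13,maxdeg=14)
E
```

```text
rock 1 - [(-24.2, 0.051), (-25.2, 0.075), (-26.2, 0.072), (-27.2, 0.085), (-28.2, 0.06), (-29.2, 0.095), (-30.2, 0.056), (-31.2, -0.027), (-32.2, 0.064), (-33.2, 0.098), (-34.2, 0.087), (-35.2, 0.088), (-36.2, 0.138)] hold [0.131, 0.102, 0.113, 0.127, 0.1, 0.115, 0.115, 0.136, 0.103, 0.136, 0.125, 0.118, 0.14, 0.105, 0.115] t 17.0
```

```bash
sed -i 's/<1.2:/<hold:/; s/cap=.2):/hold=.8):/' h.py; python3 - <<'E'
from h import *
rock(-1,target=.13,maxdeg=24,step=1.5)
E
```

```text
rock -1 - [(-34.7, -0.04), (-33.2, 0.013), (-31.7, 0.054), (-30.2, 0.044), (-28.7, 0.056), (-27.2, 0.04), (-25.7, 0.048), (-24.2, 0.127), (-22.7, 0.082), (-21.2, 0.089), (-19.7, 0.07), (-18.2, 0.027), (-16.7, 0.122), (-15.2, 0.087), (-13.7, 0.152)] hold [0.136, 0.143, 0.144, 0.117, 0.128, 0.158, 0.144, 0.139, 0.146, 0.133] t 22.33
```

```bash
python3 - <<'E'
from h import *
rock(1,target=.125,maxdeg=40,step=2)
E
```

```text
no stop [(-15.7, -0.016), (-17.7, 0.044), (-19.7, 0.063), (-21.7, 0.078), (-23.7, 0.092), (-25.7, 0.087), (-27.7, 0.083), (-29.7, 0.094), (-31.7, 0.08), (-33.7, 0.12), (-35.7, 0.084), (-37.7, 0.062), (-39.7, 0.083), (-41.7, 0.065), (-43.7, 0.048), (-45.7, 0.058), (-47.7, 0.064), (-49.7, 0.088), (-51.7, 0.058), (-53.7, 0.054)] 28.3333
```

```bash
python3 - <<'E'
from h import *
print(favg(3)[1][2])
for k in range(11):
    f=turn(3,2); print(round(float(turn.q[5]),1),f[1][2],f[0],end=' | ')
    if f[1][2]<-.15: print("STOP"); break
else:
    rock(1,target=.13,maxdeg=20,step=1.5,hold=.1)
print(arm.current_t(),arm.current_ee_pos())
E
```

```text
-0.07
-56.6 -0.025 [-7.19  0.19  3.78] | -59.6 -0.049 [-8.26 -0.17  4.69] | -62.6 -0.05 [-9.53 -1.54  4.86] | -65.6 -0.046 [-10.29  -2.12   4.62] | -68.6 -0.037 [-10.87  -2.66   5.72] | -71.6 -0.039 [-11.6   -3.73   5.88] | -74.6 -0.022 [-12.33  -4.17   6.43] | -77.6 -0.085 [-12.77  -5.21   6.14] | -80.6 -0.051 [-13.31  -6.02   5.77] | -83.6 -0.125 [-14.32  -7.58   6.34] | -86.6 -0.043 [-14.35  -8.72   6.22] | rock 1 - [(-88.1, 0.096), (-89.6, 0.062), (-91.1, 0.051), (-92.6, 0.112), (-94.1, 0.042), (-95.6, 0.041), (-97.1, 0.106), (-98.6, 0.081), (-100.1, 0.166)] hold [0.155, 0.14] t 34.37
34.3667 [ 0.6264142  -0.16579263  0.17494184]
```

```bash
python3 - <<'E'
from h import *
turn(-2.5,2); 
p=np.array(arm.current_ee_pos()); p[2]=.175
arm.move_l(p,feed=.05); print(p,favg(4),arm.current_joint_positions()[5])
arm.grip(.04); print(favg(3)[:2])
arm.move_l([p[0],p[1],.27],feed=.2)
print(arm.current_t())
im=arm.snapshot("scene"); cv2.imwrite("pics/s3.png",cv2.resize(im[150:250,200:340,::-1],None,fx=5.7,fy=5.7,interpolation=cv2.INTER_CUBIC))
E
```

```text
[ 0.62604356 -0.16620444  0.175     ] (array([-5.5 ,  0.14,  1.8 ]), array([ 0.295,  0.821, -0.002]), np.float64(0.009)) -97.44433757808527
(array([ 0.3 , -0.16, -0.51]), array([-0.003, -0.009, -0.029]))
36.2667
```

View pics/s3.png

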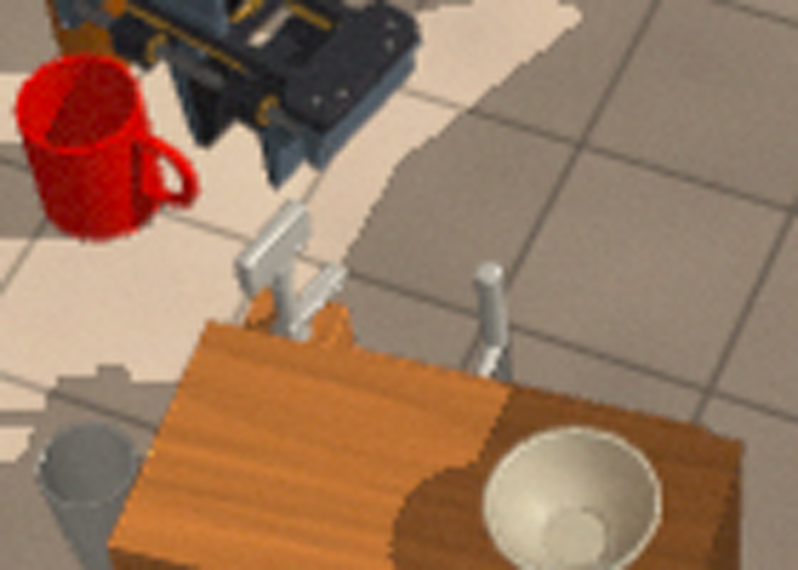

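```bash
python3 - <<'E'
from h import *
a=.113
p=np.array([.608,-.0455,.164])
arm.move_to([p[0],p[1],.27],Rt(a)); 
arm.move_l(p,Rt(a),feed=.12); print(arm.current_t(),favg(3)[0])
arm.grip(.018); print(arm.current_width(),favg(3)[0],arm.current_ee_pos())
arm.grip(.005); print(arm.current_t(),arm.current_width(),favg(3)[0],arm.current_ee_pos())
E
```

```text
38.675 [0.41 0.47 0.19]
0.017679131648669643 [-0.34  0.29 -0.25] [ 0.60802562 -0.04547256  0.1640204 ]
39.5583 0.01343940303113465 [0.71 0.6  0.15] [ 0.60799581 -0.0454491   0.16401466]
```

```bash
cat >> h.py <<'E'
A=.113; P0=np.array([.608,-.0455]); V=np.array([-.037,-.130]); H=P0-R2(A)@V
def swing(d0,d1,n,feed=.1):
    for d in np.linspace(d0,d1,n+1)[1:]:
        p=H+R2(A-d)@V; arm.move_l([p[0],p[1],.164],Rt(A-d),feed=feed)
        f,t=ft(1); print(round(float(d),2),f.round(1),np.round(arm.current_ee_pos()[:2]-p,4),round(float(arm.current_t()),2))
        if np.linalg.norm(f)>40: print("high");break
E
python3 - <<'E'
from h import *
print(H); swing(0,.3,3,.08)
E
```

```text
[0.63010527 0.08784301]
0.1 [ 1.1  3.6 -2. ] [-0.0001  0.0003] 39.92
0.2 [ 2.1  5.8 -1.8] [0.0003 0.0004] 40.24
0.3 [ 3.8  6.9 -3.4] [0.0006 0.0007] 40.56
```

```bash
python3 - <<'E'
from h import *
swing(.3,1.35,7,.1)
arm.sleep(.3); print(favg(3)[0],arm.current_width())
im=arm.snapshot("scene"); cv2.imwrite("pics/s4.png",cv2.resize(im[80:300,180:420,::-1],None,fx=3,fy=2.7))
E
```

```text
0.45 [ 7.7  9.9 -6.3] [0.0011 0.0009] 40.91
0.6 [ 12.5  11.5 -10.6] [0.0019 0.0011] 41.26
0.75 [ 16.4  11.  -15.4] [0.0027 0.0011] 41.61
0.9 [ 20.2  11.7 -18.7] [0.0034 0.001 ] 41.96
1.05 [ 23.7   9.  -23.8] [0.0042 0.0009] 42.31
1.2 [ 26.6   5.4 -25.4] [0.0048 0.0006] 42.66
1.35 [ 27.    1.5 -23.5] [0.0052 0.0003] 43.01
[ 26.74   1.34 -23.96] 0.013248193204215166
```

View pics/s4.png

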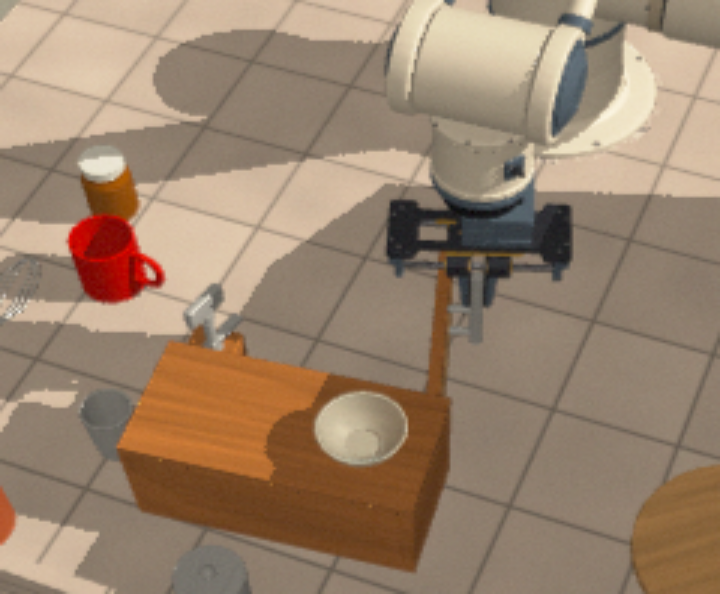

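```bash
python3 - <<'E'
from h import *
p=np.array(arm.current_ee_pos()); print(p)
arm.move_l(p,feed=.03); f=favg(3)[0]; print(f)
arm.grip(.045); arm.sleep(.2); print(favg(3)[0],arm.current_width())
p=np.array(arm.current_ee_pos())
arm.move_l([p[0],p[1],.30],feed=.15)
arm.move_to([.42,.30,.33],arm.current_tool_rot()); arm.sleep(.3)
print(arm.current_t(),favg(3)[0])
im=arm.snapshot("scene"); cv2.imwrite("pics/s5.png",im[:,:,::-1]); cv2.imwrite("pics/s5c.png",cv2.resize(im[150:300,190:380,::-1],None,fx=4,fy=4,interpolation=cv2.INTER_CUBIC))
im=arm.snapshot("top"); cv2.imwrite("pics/t5.png",im[:,:,::-1])
E
```

```text
[0.50040162 0.08007277 0.16445747]
[ 1.22 -0.38 -6.24]
[ 0.06 -0.04  0.18] 0.045237838167323595
46.975 [-0.28 -0.28  0.51]
```

View pics/s5c.png

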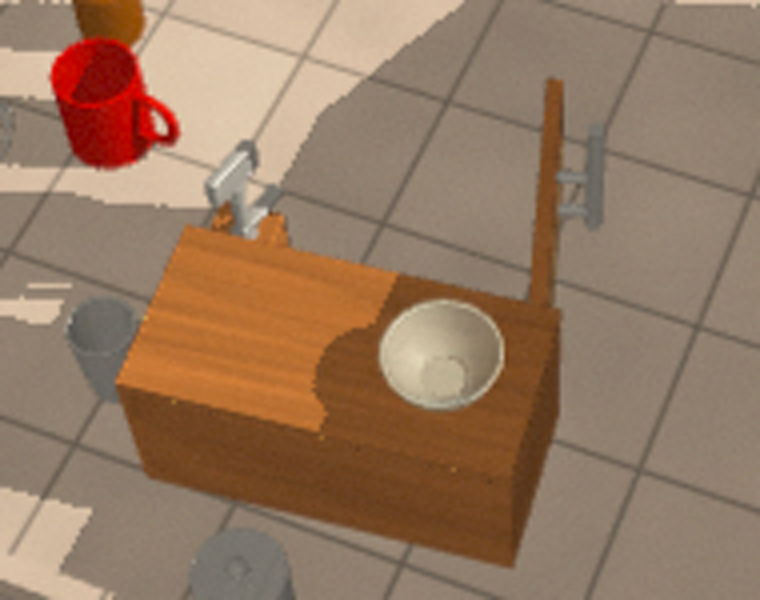

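View pics/t5.png

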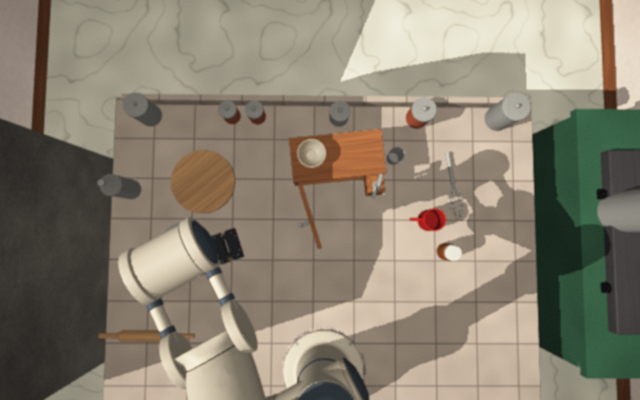

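```bash
python3 - <<'E'
from h import *
arm.sign_off(); print(arm.current_t())
E
```

```text
the job is handed in; nothing more can be done
the job is handed in; nothing more can be done
```

The catch is broken free and turned back to its stop, and the door stands open at about 1.35 rad. I handed the job in at about 47 s of the 72 s allowed; no verdict is reported.

- **Catch:** I gripped the wing and rocked it clockwise, anticlockwise, clockwise, anticlockwise. The measured torques stayed at or below about 0.17 N m, against the 0.35 N m limit. On the second anticlockwise turn it ran on past the seized range, which is how I knew it was free. I then turned it to the end stop, which I felt at about 0.15 N m and put at about 1.23 rad. I took the load off the stem before letting go.
- **Door:** I gripped the pull bar and swung the door along its arc. The wrist force peaked at about 37 N. Then I released the bar and drew the arm clear, with about 0 N on the wrist.
- **Final check:** The last pictures show the wing and nose pointing towards the robot and the door wide open. The bowl, mug, tumbler and other things look unmoved.

Three things did not go cleanly:
- **First closing on the wing:** The fingers met the hub under the wing and stopped at 15.8 mm with about 6 N sideways. I raised the grip 6 mm and it then closed to 11 mm.
- **Cupboard position:** The position fitted from the cupboard's corners was about 8 mm further away than the wing and bar themselves showed. I used the direct sightings and the feel of contact instead.
- **Step wins:** The steps were not clear in the noisy torque readings. I judged the catch free from its travel alone.

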